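Make up a stitching kit and a riveting kit for the leathercraft class

TASK

Make up the two tool kits for the leathercraft class: for the stitching kit, in the tray that already has the needle tube, lay the four-pronged pricking iron in the long bay and stand the large thread spool in the large bay. For the riveting kit, in the tray with two equal bays, lay the hexagonal rivet setter in the long bay and put the steel anvil, dimples up, and the jar of rivets, standing, one into each of the two equal bays. Everything must sit flat on the tray floor, and the small spool, the beeswax and the wooden slicker stay where they are.

Things in the scene. Friction and masses are not known exactly. Their poses are not given: they have to be found in the camera images.
- stitch_tray: White tray with a clear needle tube already in its narrow slot; fixed; 168 (x) x 132 (y) x 21 mm. Origin: centre of underside, z up. Floor 3 mm thick; walls and partitions 4 mm thick, 21 mm high. Long bay 66 (x) x 124 (y) mm, centre (-47, 0); large bay 90 (x) x 84 (y), centre (35, -20); needle slot 90 x 36, centre (35, 44). Stands left or right of the stock, yaw within 0.4 rad.
- rivet_tray: White empty tray with two equal bays; fixed; 168 (x) x 132 (y) x 21 mm. Origin: centre of underside, z up. Floor 3 mm thick; walls and partitions 4 mm thick, 21 mm high. Long bay 66 (x) x 124 (y) mm, centre (-47, 0); equal bays each 90 (x) x 60 (y) mm, centres (35, 32) and (35, -32): room for fingers beside a low thing along x only. Yaw within 0.4 rad.
- pricking_iron_center (a point): Pricking iron: steel hand tool lying flat, 106 mm long, with a square 12 x 12 mm shank and at one end (+x) a flat head 27 mm wide with four prongs. The point is half-way along the tool and half-way up (6 mm above what it lies on), on the shank; x runs along the tool, z up. The shank spans x = -53 to +14 mm, the head with its prongs +14 to +53 mm. About 90 g.
- big_spool_center (a point): Large spool of thread: standing, black flanges 60 mm across, pale thread wound 56 mm thick between them, 62 mm tall. The point is its centre, 31 mm up; z is its axis. About 110 g.
- rivet_setter_center (a point): Rivet setter: plain hexagonal steel bar lying flat, 106 mm long, 14 mm across flats, one end (+x) turned down to a round 11 mm nose 20 mm long; no prongs. The point is half-way along it and half-way up (7 mm above what it lies on); x runs along the tool. About 120 g.
- anvil_center (a point): Rivet anvil: round steel disc 40 mm across and 18 mm high with five shallow dimples on top, lying flat on the table. The point is its centre, 9 mm up; z is its axis, dimples on top. About 170 g.
- rivet_jar_center (a point): Jar of rivets: clear round jar 44 mm across and 62 mm tall with brass rivets inside and a black screw cap (top 14 mm, also 44 mm across). The point is its centre, 31 mm up; z is its axis. About 150 g.
- small_spool_center (a point): Small spool of thread, stays where it is: like the large one but 38 mm across and 40 mm tall. The point is its centre, 20 mm up.
- wax_cake_center (a point): Cake of beeswax, stays where it is: amber disc 56 mm across and 24 mm high with three brown strokes on top. The point is its centre, 12 mm up.
- slicker_center (a point): Wooden edge slicker, stays where it is: pale wood stick with grooves at one end, 110 mm long, 24 mm wide, 16 mm high, lying flat. The point is half-way along and half-way up (8 mm); x runs along it.
Not all that is in view belongs to the job. What is shaped like the part that bears rivet_setter_center but black, blue or orange is not meant.

How it is judged:
At the end, for the whole second after the job is handed in: Iron and large spool in the stitching tray, setter, anvil and jar in the riveting tray, each wholly inside its bay and within 4 mm of resting height on its floor; iron and setter lying flat; spool, jar and anvil (dimples up) upright within 0.12 rad; all let go and still (under 0.02 m/s) (x of pricking_iron_center in the frame of stitch_tray between -0.075 and -0.019 m and y of pricking_iron_center in the frame of stitch_tray between -0.016 and 0.016 m and z of pricking_iron_center in the frame of stitch_tray between 0.005 and 0.013 m and angle between pricking_iron_center's own x axis and vertical between 1.45 and 1.69 rad and x of big_spool_center in the frame of stitch_tray between 0.0185 and 0.0515 m and y of big_spool_center in the frame of stitch_tray between -0.0335 and -0.0065 m and z of big_spool_center in the frame of stitch_tray between 0.03 and 0.038 m and angle between each of big_spool_center, anvil_center, rivet_jar_center's own z axis and vertical below 0.12 rad and x of rivet_setter_center in the frame of rivet_tray between -0.075 and -0.019 m and y of rivet_setter_center in the frame of rivet_tray between -0.016 and 0.016 m and z of rivet_setter_center in the frame of rivet_tray between 0.006 and 0.014 m and angle between rivet_setter_center's own x axis and vertical between 1.45 and 1.69 rad and ((x of anvil_center in the frame of rivet_tray between 0.0085 and 0.0615 m and y of anvil_center in the frame of rivet_tray between 0.0205 and 0.0435 m and z of anvil_center in the frame of rivet_tray between 0.008 and 0.016 m and x of rivet_jar_center in the frame of rivet_tray between 0.0105 and 0.0595 m and y of rivet_jar_center in the frame of rivet_tray between -0.0415 and -0.0225 m and z of rivet_jar_center in the frame of rivet_tray between 0.03 and 0.038 m) or (x of anvil_center in the frame of rivet_tray between 0.0085 and 0.0615 m and y of anvil_center in the frame of rivet_tray between -0.0435 and -0.0205 m and z of anvil_center in the frame of rivet_tray between 0.008 and 0.016 m and x of rivet_jar_center in the frame of rivet_tray between 0.0105 and 0.0595 m and y of rivet_jar_center in the frame of rivet_tray between 0.0225 and 0.0415 m and z of rivet_jar_center in the frame of rivet_tray between 0.03 and 0.038 m)) and linear speed of each of pricking_iron, big_spool, rivet_setter, anvil, rivet_jar below 0.02 m/s); the robot touches nothing.
It fails at once if the small spool is moved by more than 25 mm (distance of small_spool_center from where it was at the start of the episode above 0.025 m).
It fails at once if the beeswax cake is moved by more than 25 mm (distance of wax_cake_center from where it was at the start of the episode above 0.025 m).
It fails at once if the wooden slicker is moved by more than 25 mm (distance of slicker_center from where it was at the start of the episode above 0.025 m).
It also fails if it takes over 136 s, if anything falls off the work surface, if the arm or the gripper's body presses on something with over 40 N, if the wrist force passes 120 N, or if a joint passes its speed limit or range.

ROBOT

A 6-joint arm with a two-finger parallel gripper is mounted at the origin on the work surface. World frame = base frame: x ahead of the robot, y to its left, z up, the work surface at z = 0. Lengths are in m, angles in rad, forces in N, time in s.
With the tool pointing down it reaches from about 0.25 to 0.725 m from the base axis. Payload 4 kg.
Tool frame: the origin (TCP) lies midway between the tips of the shut fingers; the grasp point (between the pads) lies 19 mm behind it; z points along the fingers, y is the line along which they close (so a half turn about z gives the same grasp; the last joint's range is limited). The gripper opens to 85 mm and grips with 20 to 120 N. Pads are 22 mm wide; open, the fingers measure 114 mm over their backs; the gripper's body (76 mm by 85 mm) begins 54 mm behind the grasp point. The pads swing forward as they close: fully open they stand 13 mm farther back than shut.
Start: joints at [1.203, 0.241, 0.005, 1.335, 0, 1.571], TCP at [0.18, 0.467, 0.231] pointing down, gripper open.
Joint ranges: [-2.72, 2.72], [-1.05, 1.87], [-1.09, 1.28], [-1.99, 2.15], [-1.42, 1.44], [-3.14, 3.14]. Speed limits (rad/s): [2.79, 2.79, 3.14, 3.14, 3.14, 3.14].

INTERFACE

Orientations are given as a unit quaternion [x, y, z, w].
In Python, from workcell import monitor, vision, job gives the robot as it stands.
- The arm moves only by the tool move_arm, never from a script. Its argument "moves" is a list that holds one entry, the list of rows, each a list of 5 numbers: the shift along the world's x, y, z in m, then the turn about the world's z in degrees, then the opening in per cent of the stroke, from 0 (shut) to 100 (fully open). In form: [[[x, y, z, turn, gripper], ...]]. A call has 1 to 5 rows; each row is the pose to reach, as a shift and turn from the pose commanded when the call began; what a row does not reach only later rows make up. A row lasts 1/8 s, in which the tool goes at most 62.5 mm and 10.7 degrees, less where a joint would pass 70% of its speed; a pose out of reach is approached as far as the arm can. A call with a gripper value outside its range is refused whole. The fingers move at their own pace and stop on an object; the grip force is fixed at half the most. Time passes only in rows, so rows that repeat a pose let the fingers close. It gives the time, the measured TCP pose, the force, the opening and the grip force at its end, in the units of the state.
- monitor.get_obs(): the state, without advancing time (a new reading comes with each control period).
- vision.camera(name): name is "scene" or "top"; returns a dict with "color" (400x640x3 uint8, red, green, blue), "camera_matrix" (3x3 intrinsics, pixels), "eye" and "attitude" of the camera in the world. Camera axes: x right, y up, looking along -z (the intrinsics and any distortion apply to the point x, -y, -z); pixel columns grow to the right and rows downward; lengths in m; the calibration is good to about 2 mm. A picture is of the moment at which its call begins. There is no depth.
- job.job_done(): hands the job in; it is judged then, once.
The state is a dict: "clock": time; "joint_pos": joint angles; "joint_vel": joint speeds; "tau": joint torques, N m; "eef_pos": TCP position; "tool_rot": TCP orientation; "ft_force": force on the tool from outside, world axes, zero at the start; "ft_torque": the same for the moment, N m; "grip_width": finger opening in m; "grasp_force": force on a finger pad.
Only numpy, scipy, OpenCV 4.12 (cv2) and the standard library are available. Lean on these libraries where they do the work, as an engineer would, in place of code of your own. Each camera call takes 0.05 s, during which the arm holds its last target. There are 200 camera calls.

## Working session

There is one attempt and no reset: what is moved stays moved. The work goes in short steps, Python scripts to look and compute and a tool call to move; the robot and the scene stay as the last step left them, time stands still between calls to the robot, and variables do not carry over. Pictures are saved under pics/ and viewed, at most 14 in all, crops included, and the job is handed in when it is done.

Besides the shell and the picture viewer there is one more tool, called after "Call:" as name(argument=value, ...) on one line, values as JSON. move_arm: Moves the arm, as the interface text tells. Its arguments: {"type":"object","properties":{"moves":{"type":"array","items":{"type":"array","items":{"type":"array","items":{"type":"number"}}}}},"required":["moves"]}

```bash
mkdir -p pics; cat > h.py <<'E'
import numpy as np, cv2
from workcell import monitor, vision, job
from scipy.spatial.transform import Rotation as R
def cam(n):
    c=vision.camera(n); return c
def rot(c):
    a=np.array(c["attitude"],float)
    return a if a.shape==(3,3) else R.from_quat(a).as_matrix()
def px2w(c,u,v,z):
    K=np.array(c["camera_matrix"]); d=rot(c)@np.array([(u-K[0,2])/K[0,0],-(v-K[1,2])/K[1,1],-1.])
    e=np.array(c["eye"]); return e+d*(z-e[2])/d[2]
def w2px(c,p):
    K=np.array(c["camera_matrix"]); q=rot(c).T@(np.array(p)-np.array(c["eye"])); 
    return K[0,0]*q[0]/-q[2]+K[0,2], K[1,1]*-q[1]/-q[2]+K[1,2]
def save(c,n,box=None,s=1):
    im=c["color"]
    if box: im=im[box[1]:box[3],box[0]:box[2]]
    im=cv2.resize(im,None,fx=s,fy=s,interpolation=cv2.INTER_CUBIC)
    cv2.imwrite("pics/"+n+".png",cv2.cvtColor(im,cv2.COLOR_RGB2BGR))
E
python3 - <<'E'
from h import *
import pickle
o=monitor.get_obs(); print({k:np.round(v,3) for k,v in o.items()})
for n in("top","scene"):
    c=cam(n); print({k:v for k,v in c.items() if k!="color"}); save(c,n+"0",None,1.25); pickle.dump(c,open(n+"0.pkl","wb"))
E
```

```text
{'clock': np.float64(0.0), 'joint_pos': array([ 1.203,  0.241,  0.004,  1.335, -0.   ,  1.571]), 'joint_vel': array([ 0.001,  0.   , -0.001, -0.001, -0.001, -0.   ]), 'tau': array([ 2.0000e-03, -3.7232e+01,  2.5241e+01,  1.7000e-02,  0.0000e+00,
        0.0000e+00]), 'eef_pos': array([0.18 , 0.466, 0.23 ]), 'tool_rot': array([ 0.183,  0.983, -0.001, -0.   ]), 'ft_force': array([-0.448, -0.819, -0.276]), 'ft_torque': array([-0.036,  0.01 ,  0.008]), 'grasp_force': np.float64(0.0), 'grip_width': np.float64(0.086)}
{'camera_matrix': array([[387.864573  ,   0.        , 314.16269796],
       [  0.        , 387.864573  , 203.20783453],
       [  0.        ,   0.        ,   1.        ]]), 'eye': array([ 0.31917908, -0.01329758,  0.8899977 ]), 'attitude': array([-0.07495457,  0.07514957,  0.70873734, -0.69744228])}
{'camera_matrix': array([[437.61683201,   0.        , 324.85740489],
       [  0.        , 437.61683201, 203.08568467],
       [  0.        ,   0.        ,   1.        ]]), 'eye': array([1.07664085, 0.59534776, 0.6231285 ]), 'attitude': array([0.18070975, 0.43449526, 0.82325601, 0.3175018 ])}
```

View pics/top0.png

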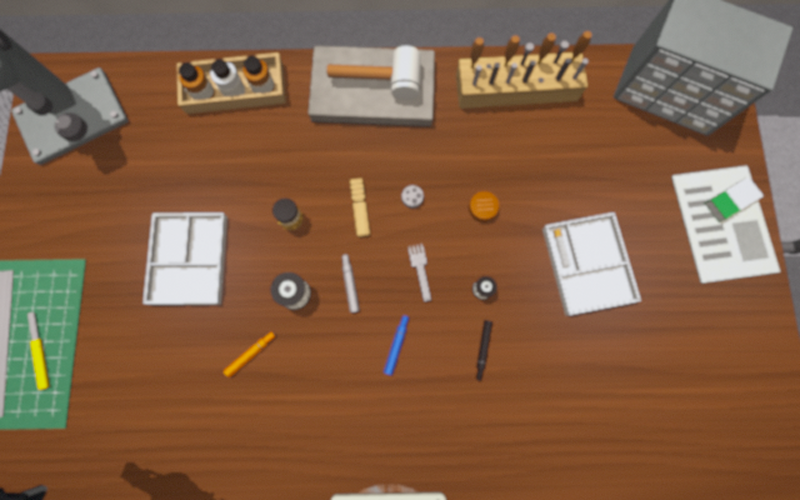

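View pics/scene0.png

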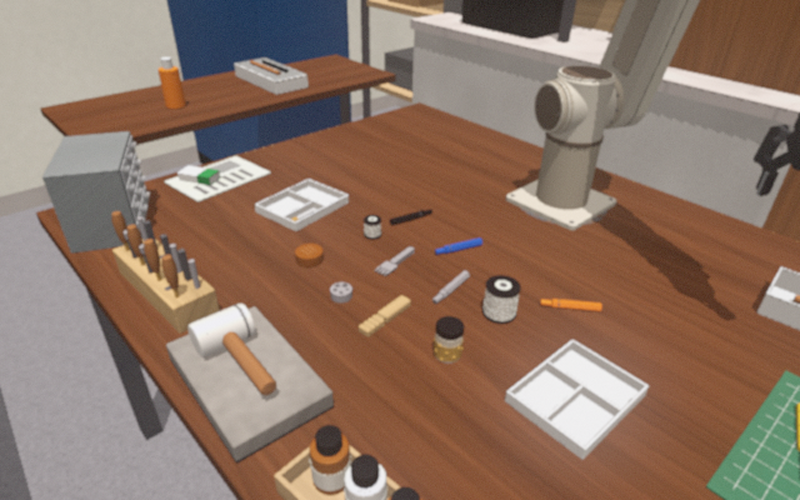

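The top view shows the riveting tray at about (185,258) with two equal bays at the top, and the stitching tray at (592,262) with its tube. There are four bars: grey (349,283), orange (249,354), blue (396,345) and black (484,350). The grey one is steel, so it is the setter. The other candidates are:
- **Iron:** (420,272), with four prongs.
- **Large spool:** (291,291). The one at (485,288) is the small spool.
- **Jar:** (287,213).
- **Anvil:** (412,196), with dimples. The wax is at (484,206).

I'll enlarge to confirm these.

```bash
python3 - <<'E'
from h import *
import pickle
c=pickle.load(open("top0.pkl","rb"))
save(c,"cropL",(105,130,265,250),5); save(c,"cropM",(255,130,415,250),5); save(c,"cropR",(405,150,525,260),5)
E
```

```text
(no output)
```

View pics/cropL.png

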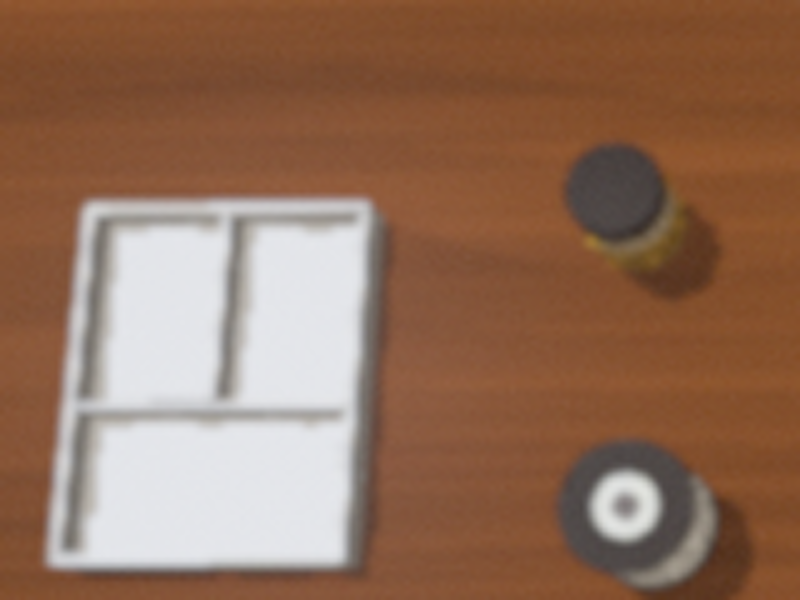

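View pics/cropM.png

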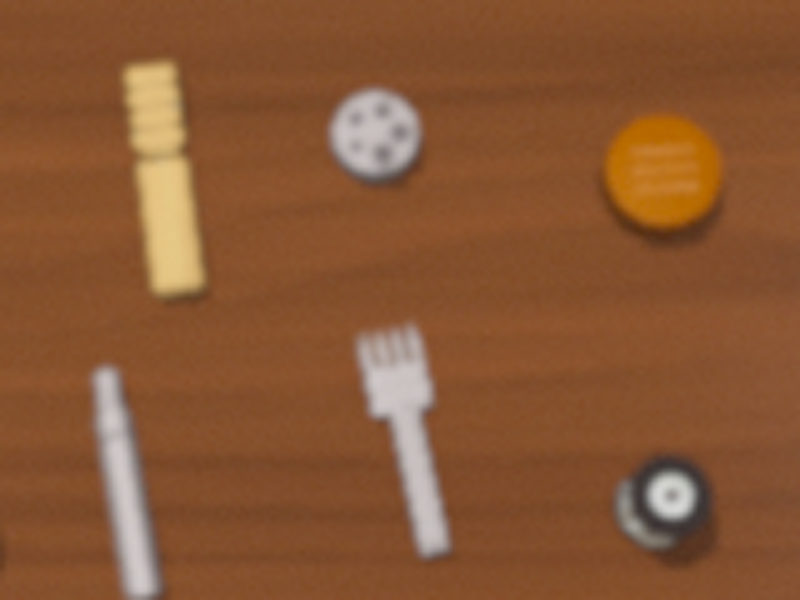

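View pics/cropR.png

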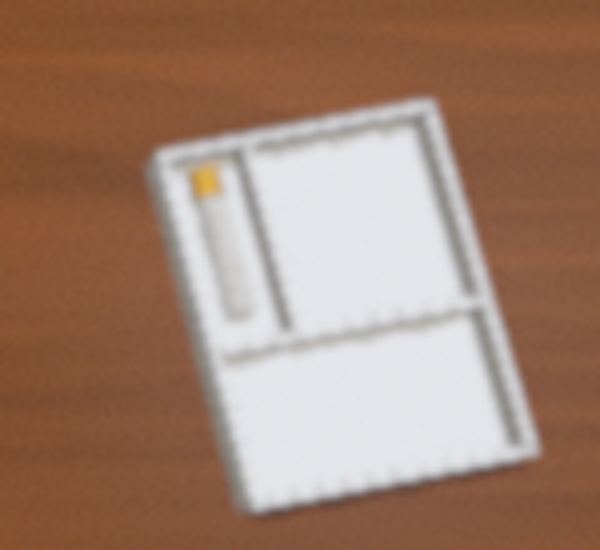

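```bash
cat >> h.py <<'E'
from scipy.optimize import least_squares
def tray(c,pts,yaw0=0):  # pts: outer rim corners (-x+y?) order TL,TR,BR,BL in image = (+x+y),(+x-y),(-x-y),(-x+y)
    W=np.array([px2w(c,*p,.021)[:2] for p in pts]); L=np.array([[84,66],[84,-66],[-84,-66],[-84,66]])/1e3
    f=lambda q:((R.from_euler('z',q[2]).as_matrix()[:2,:2]@L.T).T+q[:2]-W).ravel()
    r=least_squares(f,[*W.mean(0),0]); return r.x,np.abs(r.fun).max()
E
python3 - <<'E'
from h import *
import pickle
c=pickle.load(open("top0.pkl","rb"))
o=lambda x0,y0,s:(lambda u,v:(x0+(u+.5)/s-.5,y0+(v+.5)/s-.5))
Lc=o(105,130,5);M=o(255,130,5);Rc=o(405,150,5)
np.set_printoptions(precision=4,suppress=True)
for n,f,P in(("rivet",Lc,[(84,201),(375,201),(350,568),(47,568)]),("stitch",Rc,[(157,155),(436,98),(540,455),(247,510)])):
    q,e=tray(c,[f(*p) for p in P]); print(n,q,np.degrees(q[2]),e)
    m=R.from_euler('z',q[2]).as_matrix()[:2,:2]
    for b in([(-47,0),(35,32),(35,-32)] if n=="rivet" else [(-47,0),(35,-20)]): print("  bay",b,m@np.array(b)/1e3+q[:2])
for n,f,p,z in(("jar",Lc,(615,190),.062),("spool",Lc,(625,505),.062),("anvil",M,(376,131),.018),("wax",M,(663,171),.024),("small",M,(671,495),.04)): print(n,px2w(c,*f(*p),z)[:2])
for n,f,a,b,z in(("setter",M,(106,367),(142,596),.012),("iron",M,(389,331),(434,554),.011),("slick",M,(150,65),(178,295),.016)):
    A=px2w(c,*f(*a),z)[:2];B=px2w(c,*f(*b),z)[:2]; d=A-B; print(n,(A+B)/2,np.hypot(*d),np.degrees(np.arctan2(d[1],d[0])))
E
```

```text
rivet [ 0.5071  0.3668 -0.0111] -0.6344062724688727 0.0022989362351957254
  bay (-47, 0) [0.4601 0.3673]
  bay (35, 32) [0.5424 0.3984]
  bay (35, -32) [0.5417 0.3344]
stitch [ 0.4856 -0.3784  0.1685] 9.657156415210801 0.00223580102955534
  bay (-47, 0) [ 0.4393 -0.3863]
  bay (35, -20) [ 0.5234 -0.3923]
jar [0.5823 0.1767]
spool [0.4406 0.1679]
anvil [ 0.6214 -0.0538]
wax [ 0.5975 -0.187 ]
small [ 0.4426 -0.179 ]
setter [0.4576 0.0654] 0.10745479790642422 8.98884593902809
iron [ 0.4738 -0.0667] 0.10586132030249021 9.651711361849317
slick [0.6003 0.0466] 0.11418398692923051 6.5557225503873795
```

Confirmed in the crops: the grey stepped bar is the setter, the fork is the four-pronged iron, and the dimpled disc is the anvil. I'll start with the setter.

Call:
move_arm(moves=[[[0.168,-0.243,-0.05,30,50],[0.168,-0.243,-0.05,30,50],[0.168,-0.243,-0.05,30,50],[0.168,-0.243,-0.05,30,50],[0.168,-0.243,-0.05,30,50]]])

```text
clock: 0.72
eef_pos: [0.3447, 0.2273, 0.182]
tool_rot: [-0.078, 0.997, 0.0, 0.0]
ft_force: [1.6, 0.7, 0.2]
grip_width: 0.0426
grasp_force: 0.0
```

Call:
move_arm(moves=[[[0.11,-0.159,-0.08,0,50],[0.11,-0.159,-0.08,0,50],[0.11,-0.159,-0.08,0,50],[0.11,-0.159,-0.08,0,50],[0.11,-0.159,-0.08,0,50]]])

```text
clock: 1.35
eef_pos: [0.4537, 0.0685, 0.1012]
tool_rot: [-0.076, 0.997, -0.0, -0.001]
ft_force: [-1.0, 0.1, 0.3]
grip_width: 0.0426
grasp_force: 0.0
```

Call:
move_arm(moves=[[[0,0,-0.05,0,50],[0,0,-0.085,0,50],[0,0,-0.098,0,50],[0,0,-0.098,0,50],[0,0,-0.098,0,0]]])

```text
clock: 1.98
eef_pos: [0.4554, 0.0705, 0.0058]
tool_rot: [-0.078, 0.997, 0.0, 0.001]
ft_force: [0.8, -2.1, 0.9]
grip_width: 0.0254
grasp_force: 1.2
```

Call:
move_arm(moves=[[[0,0,0,0,0],[0,0,0,0,0],[0,0,0,0,0],[0,0,0.04,0,0],[0,0,0.1,0,0]]])

```text
clock: 2.6
eef_pos: [0.4526, 0.0698, 0.1046]
tool_rot: [-0.078, 0.997, -0.0, -0.002]
ft_force: [0.8, 0.7, -1.5]
grip_width: 0.0126
grasp_force: 59.0
```

```bash
python3 - <<'E'
from h import *
o=monitor.get_obs(); print(o["eef_pos"],o["grip_width"],o["grasp_force"],o["ft_force"])
c=cam("scene"); u,v=w2px(c,o["eef_pos"]); print(u,v); u=int(u);v=int(v)
save(c,"setter_up",(u-70,v-60,u+70,v+45),5)
E
```

```text
[0.45255428 0.0697807  0.10464136] 0.012647339178217634 59.04828170561814 [ 0.81470433  0.69862397 -1.53998198]
365.32629562639136 194.44976512861663
```

View pics/setter_up.png

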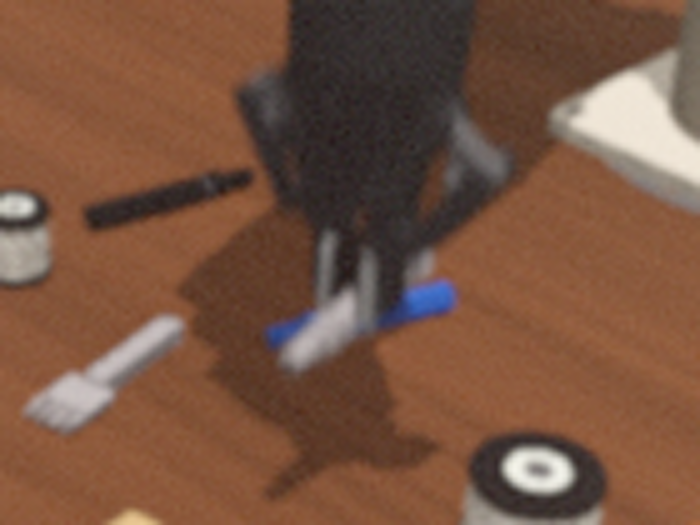

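The setter is held, nose tip at crop (295,360). I'll check that it is level by projecting a level bar.

```bash
python3 - <<'E'
from h import *
import pickle
c=pickle.load(open("scene0.pkl","rb"))
a=np.radians(9)
for s in(.053,-.053):
  for z in(.09,.098,.106,.114):
    u,v=w2px(c,[.4576+s*np.cos(a)-.001,.0680+s*np.sin(a),z]); print(s,z,(u-295)*5,(v-134)*5)
E
```

```text
0.053 0.09 270.5238933249845 384.13227535832505
0.053 0.098 271.5122590796466 368.69028547876826
0.053 0.106 272.51014505522534 353.09955394729855
0.053 0.114 273.5176894696235 337.3579212804978
-0.053 0.09 404.72536357129854 282.8098070146701
-0.053 0.098 406.2427425358939 267.99720669818583
-0.053 0.106 407.77370954684926 253.05196034896156
-0.053 0.114 409.31844794539813 237.97227819630052
```

Call:
move_arm(moves=[[[0.004,0.15,0,45,0],[0.004,0.15,0,45,0],[0.004,0.15,0,45,0],[0.004,0.15,0,45,0],[0.004,0.15,0,45,0]]])

```text
clock: 3.28
eef_pos: [0.4581, 0.2205, 0.1047]
tool_rot: [-0.454, 0.891, 0.0, 0.0]
ft_force: [0.4, 0.5, -0.5]
grip_width: 0.0124
grasp_force: 59.1
```

Call:
move_arm(moves=[[[0.0035,0.145,-0.03,35.5,0],[0.0035,0.145,-0.03,35.5,0],[0.0035,0.145,-0.03,35.5,0],[0.0035,0.145,-0.03,35.5,0],[0.0035,0.145,-0.03,35.5,0]]])

```text
clock: 3.9
eef_pos: [0.4616, 0.3648, 0.0743]
tool_rot: [-0.703, 0.712, 0.0, -0.0]
ft_force: [-0.1, 0.1, -0.2]
grip_width: 0.0126
grasp_force: 59.1
```

Call:
move_arm(moves=[[[0,0,-0.03,0,0],[0,0,-0.055,0,0],[0,0,-0.0645,0,0],[0,0,-0.0645,0,0],[0,0,-0.0645,0,0]]])

```text
clock: 4.53
eef_pos: [0.4623, 0.365, 0.0107]
tool_rot: [-0.703, 0.711, -0.0, 0.001]
ft_force: [-0.2, 0.3, -0.4]
grip_width: 0.0127
grasp_force: 59.1
```

Call:
move_arm(moves=[[[0,0,0,0,35],[0,0,0,0,35],[0,0,0,0,35],[0,0,0.05,0,35],[0,0,0.1,0,35]]])

```text
clock: 5.15
eef_pos: [0.461, 0.3646, 0.1103]
tool_rot: [-0.704, 0.711, 0.0, -0.001]
ft_force: [0.8, 1.3, -0.0]
grip_width: 0.0301
grasp_force: 0.0
```

Call:
move_arm(moves=[[[0.121,-0.188,0,0.2,100],[0.121,-0.188,0,0.2,100],[0.121,-0.188,0,0.2,100],[0.121,-0.188,0,0.2,100],[0.121,-0.188,0,0.2,100]]])

```text
clock: 5.78
eef_pos: [0.584, 0.1743, 0.1099]
tool_rot: [-0.703, 0.711, -0.0, 0.0]
ft_force: [-0.9, -0.0, -0.1]
grip_width: 0.0849
grasp_force: 0.0
```

Call:
move_arm(moves=[[[0,0,-0.05,0,100],[0,0,-0.086,0,100],[0,0,-0.086,0,100],[0,0,-0.086,0,0],[0,0,-0.086,0,0]]])

```text
clock: 6.4
eef_pos: [0.5842, 0.1779, 0.0262]
tool_rot: [-0.705, 0.709, -0.001, 0.002]
ft_force: [0.3, -0.7, 0.3]
grip_width: 0.0517
grasp_force: 0.0
```

Call:
move_arm(moves=[[[0,0,0,0,0],[0,0,0,0,0],[0,0,0,0,0],[0,0,0.04,0,0],[0,0,0.08,0,0]]])

```text
clock: 7.02
eef_pos: [0.5822, 0.1768, 0.1047]
tool_rot: [-0.705, 0.709, 0.0, -0.0]
ft_force: [0.1, -0.3, -1.6]
grip_width: 0.0427
grasp_force: 61.2
```

Call:
move_arm(moves=[[[-0.04,0.2215,0,0,0],[-0.04,0.2215,0,0,0],[-0.04,0.2215,0,0,0],[-0.04,0.2215,0,0,0],[-0.04,0.2215,0,0,0]]])

```text
clock: 7.65
eef_pos: [0.5413, 0.4018, 0.1039]
tool_rot: [-0.707, 0.708, 0.0, 0.0]
ft_force: [0.2, -0.6, -2.0]
grip_width: 0.0428
grasp_force: 61.2
```

Call:
move_arm(moves=[[[0,0,0,0,0],[0,0,-0.04,0,0],[0,0,-0.07,0,0],[0,0,-0.0765,0,0],[0,0,-0.0765,0,0]]])

```text
clock: 8.28
eef_pos: [0.5431, 0.3965, 0.0284]
tool_rot: [-0.704, 0.71, -0.0, -0.0]
ft_force: [-0.8, -1.0, 1.9]
grip_width: 0.0429
grasp_force: 63.4
```

Call:
move_arm(moves=[[[0,0,0,0,80],[0,0,0,0,80],[0,0,0,0,80],[0,0,0.04,0,80],[0,0,0.09,0,80]]])

```text
clock: 8.9
eef_pos: [0.5416, 0.3978, 0.1165]
tool_rot: [-0.705, 0.709, 0.0, -0.002]
ft_force: [0.2, 0.6, -0.2]
grip_width: 0.068
grasp_force: 0.0
```

Call:
move_arm(moves=[[[0.04,-0.225,0,0,80],[0.04,-0.225,0,0,80],[0.04,-0.225,0,0,80],[0.04,-0.225,0,0,80],[0.04,-0.225,0,0,80]]])

```text
clock: 9.52
eef_pos: [0.5832, 0.1703, 0.1177]
tool_rot: [-0.703, 0.711, -0.0, -0.0]
ft_force: [0.2, 0.1, 0.3]
grip_width: 0.0683
grasp_force: 0.0
```

Call:
move_arm(moves=[[[0.0388,-0.2272,-0.03,0,80],[0.0388,-0.2272,-0.03,0,80],[0.0388,-0.2272,-0.03,0,80],[0.0388,-0.2272,-0.03,0,80],[0.0388,-0.2272,-0.03,0,80]]])

```text
clock: 10.15
eef_pos: [0.6217, -0.0561, 0.0866]
tool_rot: [-0.703, 0.711, 0.0, -0.0]
ft_force: [-0.7, 0.8, -0.1]
grip_width: 0.0683
grasp_force: 0.0
```

Call:
move_arm(moves=[[[0,0,-0.05,0,80],[0,0,-0.086,0,80],[0,0,-0.086,0,80],[0,0,-0.086,0,0],[0,0,-0.086,0,0]]])

```text
clock: 10.78
eef_pos: [0.6232, -0.0531, 0.0043]
tool_rot: [-0.705, 0.709, -0.001, 0.001]
ft_force: [-0.6, -0.3, -1.3]
grip_width: 0.0373
grasp_force: 60.2
```

Call:
move_arm(moves=[[[0,0,0,0,0],[0,0,0,0,0],[0,0,0,0,0],[0,0,0.05,0,0],[0,0,0.11,0,0]]])

```text
clock: 11.4
eef_pos: [0.6203, -0.0537, 0.1116]
tool_rot: [-0.705, 0.709, 0.001, -0.001]
ft_force: [1.1, 0.3, -1.1]
grip_width: 0.0375
grasp_force: 60.7
```

```bash
python3 - <<'E'
from h import *
o=monitor.get_obs(); print(o["eef_pos"],o["grip_width"],o["grasp_force"],o["ft_force"])
c=cam("scene"); u,v=w2px(c,o["eef_pos"]); u=int(u);v=int(v); print(u,v)
save(c,"anvil_up",(u-50,v-50,u+50,v+35),6)
E
```

```text
[ 0.62032718 -0.05370236  0.11161535] 0.03745978751324769 60.67467212677002 [ 1.10890576  0.27036226 -1.12284061]
269 195
```

View pics/anvil_up.png

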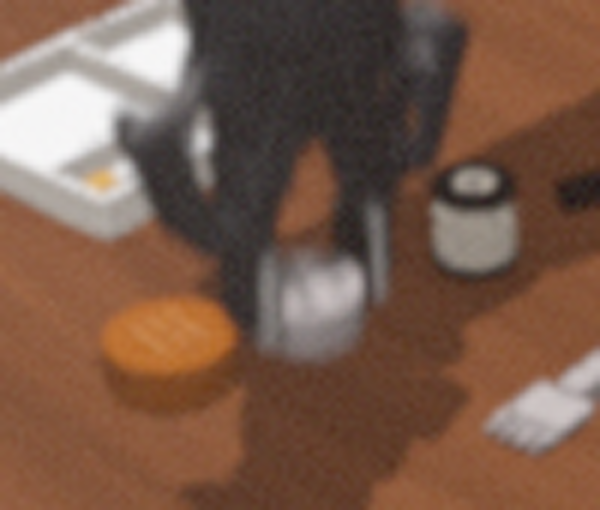

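Call:
move_arm(moves=[[[-0.04,0.194,0,0,0],[-0.04,0.194,0,0,0],[-0.04,0.194,0,0,0],[-0.04,0.194,0,0,0],[-0.04,0.194,0,0,0]]])

```text
clock: 12.08
eef_pos: [0.5815, 0.141, 0.1118]
tool_rot: [-0.705, 0.709, -0.0, 0.0]
ft_force: [1.1, -0.2, -1.3]
grip_width: 0.0373
grasp_force: 60.8
```

Call:
move_arm(moves=[[[-0.0395,0.194,0,0,0],[-0.0395,0.194,0,0,0],[-0.0395,0.194,0,0,0],[-0.0395,0.194,0,0,0],[-0.0395,0.194,0,0,0]]])

```text
clock: 12.7
eef_pos: [0.5425, 0.3333, 0.1112]
tool_rot: [-0.705, 0.71, -0.0, -0.0]
ft_force: [0.1, -1.2, -1.4]
grip_width: 0.0377
grasp_force: 60.8
```

Call:
move_arm(moves=[[[0,0,-0.04,0,0],[0,0,-0.075,0,0],[0,0,-0.1,0,0],[0,0,-0.1065,0,0],[0,0,-0.1065,0,0]]])

```text
clock: 13.32
eef_pos: [0.5431, 0.3317, 0.0057]
tool_rot: [-0.704, 0.711, -0.0, -0.0]
ft_force: [0.5, 0.3, -1.7]
grip_width: 0.0376
grasp_force: 66.8
```

Call:
move_arm(moves=[[[0,0,0,0,58],[0,0,0,0,58],[0,0,0,0,58],[0,0,0.05,0,58],[0,0,0.11,0,58]]])

```text
clock: 13.95
eef_pos: [0.5407, 0.3337, 0.1143]
tool_rot: [-0.705, 0.709, 0.0, -0.002]
ft_force: [1.1, 0.9, 0.6]
grip_width: 0.0495
grasp_force: 0.0
```

Call:
move_arm(moves=[[[-0.101,-0.166,0,0,100],[-0.101,-0.166,0,0,100],[-0.101,-0.166,0,0,100],[-0.101,-0.166,0,0,100],[-0.101,-0.166,0,0,100]]])

```text
clock: 14.58
eef_pos: [0.4416, 0.1684, 0.1157]
tool_rot: [-0.705, 0.71, -0.0, 0.001]
ft_force: [0.6, -0.2, -0.2]
grip_width: 0.0857
grasp_force: 0.0
```

```bash
python3 - <<'E'
from h import *
print(monitor.get_obs()["eef_pos"])
import pickle
c=cam("top"); pickle.dump(c,open("top1.pkl","wb")); save(c,"top1",(95,140,285,270),4)
E
```

```text
[0.4416401  0.16840836 0.11566038]
```

View pics/top1.png

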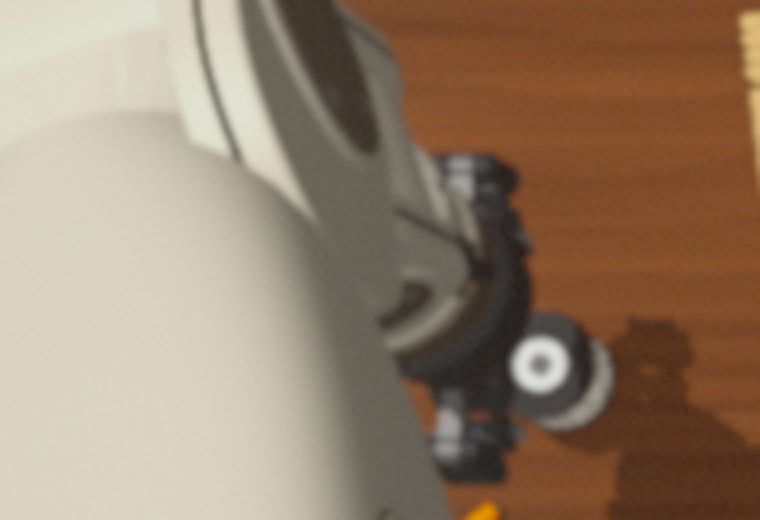

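The arm hides the tray, so I'll check it later. The spool at crop (540,364) is unmoved, and I'll descend on it.

Call:
move_arm(moves=[[[-0.001,0,-0.05,0,100],[-0.001,0,-0.0935,0,100],[-0.001,0,-0.0935,0,100],[-0.001,0,-0.0935,0,0],[-0.001,0,-0.0935,0,0]]])

```text
clock: 15.25
eef_pos: [0.4418, 0.1695, 0.0236]
tool_rot: [-0.705, 0.709, -0.001, 0.002]
ft_force: [-1.3, 1.2, 1.3]
grip_width: 0.0578
grasp_force: 63.5
```

Call:
move_arm(moves=[[[0,0,0,0,0],[0,0,0,0,0],[0,0,0,0,0],[0,0,0.05,0,0],[0,0,0.11,0,0]]])

```text
clock: 15.88
eef_pos: [0.4391, 0.1678, 0.1324]
tool_rot: [-0.705, 0.709, 0.0, -0.001]
ft_force: [1.4, 0.4, -0.8]
grip_width: 0.0572
grasp_force: 64.3
```

Call:
move_arm(moves=[[[0.028,-0.187,0,0,0],[0.028,-0.187,0,0,0],[0.028,-0.187,0,0,0],[0.028,-0.187,0,0,0],[0.028,-0.187,0,0,0]]])

```text
clock: 16.5
eef_pos: [0.468, -0.019, 0.1319]
tool_rot: [-0.704, 0.71, -0.0, 0.0]
ft_force: [0.1, -0.1, -0.3]
grip_width: 0.058
grasp_force: 64.3
```

Call:
move_arm(moves=[[[0.028,-0.187,0,0,0],[0.028,-0.187,0,0,0],[0.028,-0.187,0,0,0],[0.028,-0.187,0,0,0],[0.028,-0.187,0,0,0]]])

```text
clock: 17.12
eef_pos: [0.4959, -0.2042, 0.1311]
tool_rot: [-0.705, 0.709, 0.001, 0.0]
ft_force: [0.5, 1.0, -1.5]
grip_width: 0.0574
grasp_force: 64.3
```

Call:
move_arm(moves=[[[0.027,-0.186,0,0,0],[0.027,-0.186,0,0,0],[0.027,-0.186,0,0,0],[0.027,-0.186,0,0,0],[0.027,-0.186,0,0,0]]])

```text
clock: 17.75
eef_pos: [0.5233, -0.3892, 0.1308]
tool_rot: [-0.706, 0.709, 0.001, 0.0]
ft_force: [0.1, -0.4, -1.3]
grip_width: 0.0579
grasp_force: 64.4
```

Call:
move_arm(moves=[[[0,0,-0.04,0,0],[0,0,-0.08,0,0],[0,0,-0.1,0,0],[0,0,-0.1,0,0],[0,0,-0.1,0,0]]])

```text
clock: 18.38
eef_pos: [0.5241, -0.3906, 0.0331]
tool_rot: [-0.706, 0.709, -0.001, 0.0]
ft_force: [-0.5, -0.2, -0.7]
grip_width: 0.0576
grasp_force: 64.4
```

```bash
python3 - <<'E'
from h import *
import pickle
c=cam("top"); pickle.dump(c,open("top2.pkl","wb")); 
a=c["color"][150:270,95:265]; b=c["color"][150:270,385:555]
c["color"]=np.vstack([a,b])if 0 else np.hstack([a,b]); save(c,"top2",None,2.35)
E
```

```text
(no output)
```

View pics/top2.png

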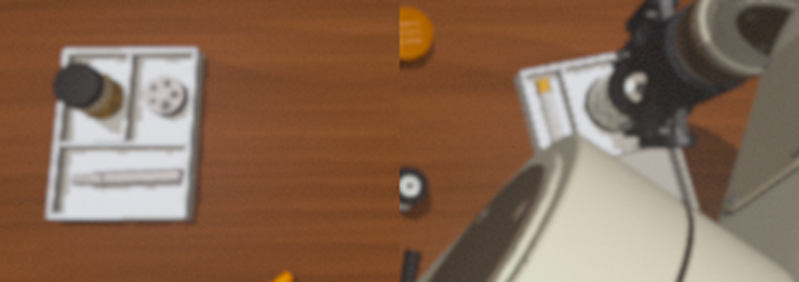

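Riveting tray: the anvil (165,97), dimples up, the jar (85,90) and the setter (127,178) all sit within their bays. The spool is over the large bay, so I'll lower it and let go.

Call:
move_arm(moves=[[[0,-0.001,-0.0065,0,0],[0,-0.001,-0.0065,0,0],[0,-0.001,-0.0065,0,0],[0,-0.001,-0.0065,0,100],[0,-0.001,-0.0065,0,100]]])

```text
clock: 19.05
eef_pos: [0.5222, -0.3925, 0.0242]
tool_rot: [-0.705, 0.71, 0.001, -0.0]
ft_force: [0.5, 0.3, -0.1]
grip_width: 0.0851
grasp_force: 0.0
```

Call:
move_arm(moves=[[[0,0,0,0,100],[0,0,0.03,0,100],[0,0,0.06,0,100],[0,0,0.1,0,100],[0,0,0.1,0,100]]])

```text
clock: 19.68
eef_pos: [0.525, -0.3944, 0.1291]
tool_rot: [-0.705, 0.709, -0.004, 0.001]
ft_force: [0.9, 0.1, 0.1]
grip_width: 0.0857
grasp_force: 0.0
```

Call:
move_arm(moves=[[[-0.026,0.163,0,-40,60],[-0.026,0.163,0,-40,60],[-0.026,0.163,0,-40,60],[-0.026,0.163,0,-40,60],[-0.026,0.163,0,-40,60]]])

```text
clock: 20.3
eef_pos: [0.4963, -0.2289, 0.1241]
tool_rot: [-0.421, 0.907, 0.001, -0.001]
ft_force: [0.2, -0.1, -0.6]
grip_width: 0.051
grasp_force: 0.0
```

Call:
move_arm(moves=[[[-0.025,0.163,-0.03,-39.8,50],[-0.025,0.163,-0.03,-39.8,50],[-0.025,0.163,-0.03,-39.8,50],[-0.025,0.163,-0.03,-39.8,50],[-0.025,0.163,-0.03,-39.8,50]]])

```text
clock: 20.92
eef_pos: [0.4718, -0.0666, 0.0944]
tool_rot: [-0.088, 0.996, 0.0, -0.0]
ft_force: [0.1, 0.3, -1.0]
grip_width: 0.0424
grasp_force: 0.0
```

```bash
python3 - <<'E'
from h import *
o=monitor.get_obs();m=R.from_quat(o["tool_rot"]).as_matrix();print(o["eef_pos"],np.degrees(np.arctan2(m[1,1],m[0,1])))
E
```

```text
[ 0.47176215 -0.06659462  0.09439502] 100.06224807536273
```

Call:
move_arm(moves=[[[0.001,0,-0.05,0,50],[0.001,0,-0.085,0,50],[0.001,0,-0.0915,0,50],[0.001,0,-0.0915,0,50],[0.001,0,-0.0915,0,0]]])

```text
clock: 21.55
eef_pos: [0.4745, -0.0673, 0.0048]
tool_rot: [-0.086, 0.996, -0.0, 0.001]
ft_force: [-0.5, 0.4, -0.6]
grip_width: 0.0253
grasp_force: 0.0
```

Call:
move_arm(moves=[[[0,0,0,0,0],[0,0,0,0,0],[0,0,0,0,0],[0,0,0.05,0,0],[0,0,0.1,0,0]]])

```text
clock: 22.18
eef_pos: [0.4722, -0.0665, 0.1044]
tool_rot: [-0.086, 0.996, 0.0, -0.001]
ft_force: [0.4, -0.2, -1.9]
grip_width: 0.01
grasp_force: 58.9
```

Call:
move_arm(moves=[[[-0.0165,-0.16,0,45,0],[-0.0165,-0.16,0,45,0],[-0.0165,-0.16,0,45,0],[-0.0165,-0.16,0,45,0],[-0.0165,-0.16,0,45,0]]])

```text
clock: 22.8
eef_pos: [0.456, -0.2277, 0.1036]
tool_rot: [-0.461, 0.887, -0.0, 0.0]
ft_force: [-0.1, 0.8, -1.2]
grip_width: 0.01
grasp_force: 59.0
```

Call:
move_arm(moves=[[[-0.0165,-0.16,-0.02,44.7,0],[-0.0165,-0.16,-0.02,44.7,0],[-0.0165,-0.16,-0.02,44.7,0],[-0.0165,-0.16,-0.02,44.7,0],[-0.0165,-0.16,-0.02,44.7,0]]])

```text
clock: 23.42
eef_pos: [0.4394, -0.3874, 0.0832]
tool_rot: [0.764, -0.645, -0.0, -0.0]
ft_force: [0.1, 0.9, -1.1]
grip_width: 0.0096
grasp_force: 59.1
```

```bash
python3 - <<'E'
from h import *
o=monitor.get_obs();m=R.from_quat(o["tool_rot"]).as_matrix();print(o["eef_pos"],np.degrees(np.arctan2(m[1,1],m[0,1])))
c=cam("scene"); u,v=map(int,w2px(c,o["eef_pos"])); save(c,"iron_up",(u-60,v-50,u+60,v+40),5)
E
```

```text
[ 0.43936057 -0.38739156  0.08318474] -170.404188690032
```

View pics/iron_up.png

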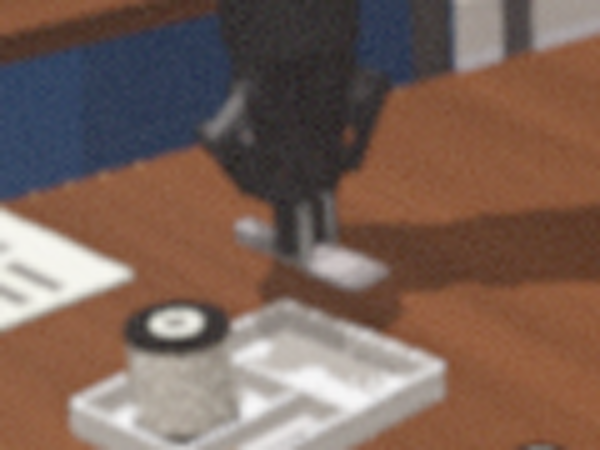

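The iron is level with its head to the right, over the long bay, and the spool stands upright in its own bay. I'll lower and release the iron.

Call:
move_arm(moves=[[[0,0,-0.03,0,0],[0,0,-0.06,0,0],[0,0,-0.0755,0,0],[0,0,-0.0755,0,0],[0,0,-0.0755,0,0]]])

```text
clock: 24.1
eef_pos: [0.4404, -0.3869, 0.0084]
tool_rot: [0.763, -0.646, 0.001, 0.0]
ft_force: [0.1, -0.4, -1.2]
grip_width: 0.0097
grasp_force: 59.1
```

Call:
move_arm(moves=[[[0,0,0,0,35],[0,0,0,0,35],[0,0,0,0,35],[0,0,0.05,0,35],[0,0,0.1,0,35]]])

```text
clock: 24.72
eef_pos: [0.4394, -0.3863, 0.1083]
tool_rot: [0.763, -0.646, -0.001, -0.0]
ft_force: [1.2, -1.2, 0.0]
grip_width: 0.03
grasp_force: 0.0
```

Call:
move_arm(moves=[[[-0.02,0.19,0.05,0,35],[-0.02,0.19,0.05,0,35],[-0.02,0.19,0.05,0,35],[-0.02,0.19,0.05,0,35],[-0.02,0.19,0.05,0,35]]])

```text
clock: 25.35
eef_pos: [0.4204, -0.1967, 0.1584]
tool_rot: [0.764, -0.645, 0.001, 0.0]
ft_force: [0.6, 0.2, -0.3]
grip_width: 0.0298
grasp_force: 0.0
```

Call:
move_arm(moves=[[[-0.02,0.19,0.05,0,35],[-0.02,0.19,0.05,0,35],[-0.02,0.19,0.05,0,35],[-0.02,0.19,0.05,0,35],[-0.02,0.19,0.05,0,35]]])

```text
clock: 25.98
eef_pos: [0.4006, -0.0074, 0.2076]
tool_rot: [0.763, -0.646, 0.0, 0.0]
ft_force: [-0.0, 0.1, 0.6]
grip_width: 0.0298
grasp_force: 0.0
```

```bash
python3 - <<'E'
from h import *
import pickle
c=cam("top"); pickle.dump(c,open("top3.pkl","wb")); 
a=c["color"][160:255,105:205]; b=c["color"][160:255,425:525]
c["color"]=np.hstack([a,b]); save(c,"top3",None,4)
s=cam("scene"); save(s,"scene3",(190,120,540,380),2.25)
E
```

```text
(no output)
```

View pics/top3.png

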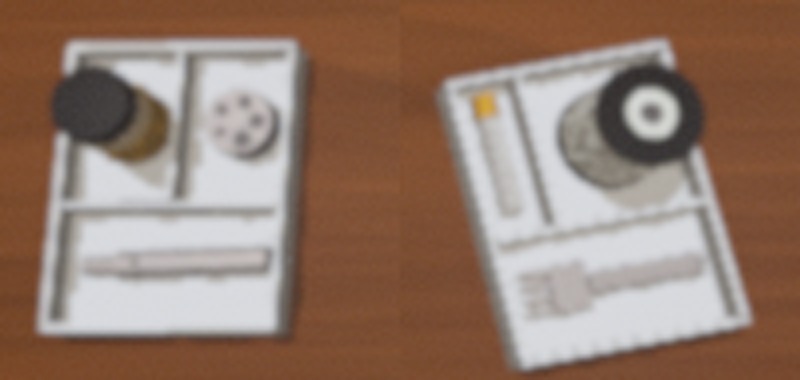

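View pics/scene3.png

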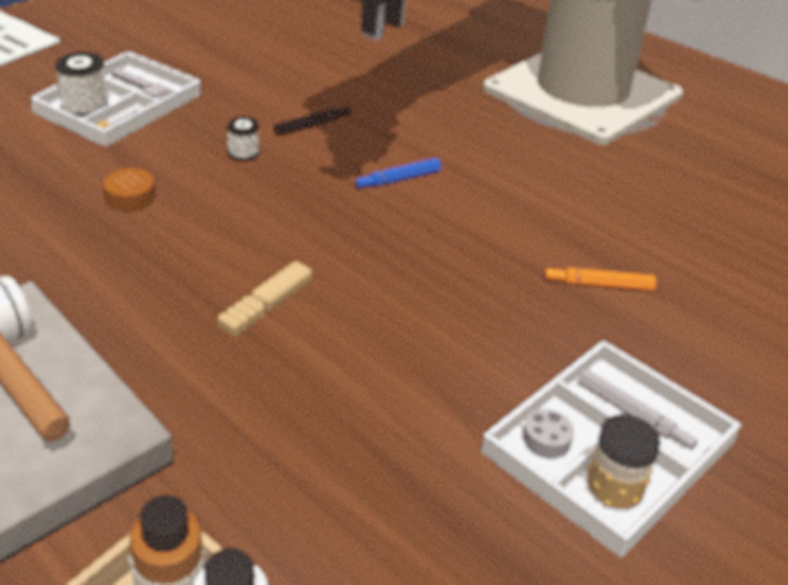

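Everything looks seated in both trays. One numeric check with a fresh tray fit, then I'll hand in.

```bash
python3 - <<'E'
from h import *
import pickle
c=pickle.load(open("top0.pkl","rb"))
f=lambda u,v:((u if u<400 else u-400)/4+(105 if u<400 else 425)-.4,v/4+160-.4)
for n,P,O in(("rivet",[(68,42),(299,42),(280,333),(39,333)],[("jar",94,105,.065),("anvil",243,123,.021),("setA",83,262,.012),("setB",270,259,.014)]),
 ("stitch",[(447,82),(667,40),(751,325),(524,369)],[("spool",652,112,.065),("ironA",520,290,.013),("ironB",703,265,.013)])):
    q,e=tray(c,[f(*p) for p in P]); m=R.from_euler('z',q[2]).as_matrix()[:2,:2]; print(n,q.round(4),e.round(4))
    for k,u,v,z in O: print(" ",k,(m.T@(px2w(c,*f(u,v),z)[:2]-q[:2])*1e3).round(1))
E
```

```text
rivet [ 0.5071  0.3666 -0.0099] 0.002
  jar [35.7 27.2]
  anvil [ 36.1 -38.1]
  setA [-43.1  50.9]
  setB [-42.3 -56.8]
stitch [ 0.4854 -0.3791  0.1723] 0.0009
  spool [ 37.3 -23.6]
  ironA [-40.7  53.3]
  ironB [-46.3 -53. ]
```

```bash
python3 -c "
from workcell import job
print(job.job_done())"
```

```text
the job is handed in; nothing more can be done
None
```

Both kits are made up and the job is handed in at about 26 s: in the last pictures all five pieces sit in their bays, with the jar and anvil about 5 mm inside their limits, and the small spool, beeswax and slicker look undisturbed; no verdict came back.

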